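# Start the portable hob under the saucepan

### The job

Start the portable hob with the closed fingertips, in this order: press the raised far end of the rocker switch fully over, press the round key all the way in so that it stays down, then press the long bar key fully down, keep it down for two seconds and let it spring back. Leave the square key up, and do not move or lift the saucepan, mugs or anything else standing around.

Things in the scene. Friction and masses are not known exactly. Their poses are not given: they have to be found in the camera images.
- hob: Portable hob, fixed: flat box 340 x 340 mm, 55 mm high, black glass top. Origin: centre of its underside; x to its back, y to its left, z up. Along its front edge, at x = -132 mm, four bare metal controls stand in a row at y = +120, +40, -40, -120 mm; which is where varies. All face as the hob does, each in a grey surround 3 mm above the glass.
- rocker_raised (a point): Point to press: top face of the raised half of the rocker switch, 17 mm behind its pivot; moves with it (5 mm down). Rocker 26 mm wide (hob y), 52 mm long (hob x), two halves bent as a shallow V. Off: near half level, far half (hob +x) slopes up to 18 mm above the glass. On: far half level, 10 mm above the glass.
- rocker (a joint): Rocker switch angle: 0 (up to 0.04 at the start) is off, 0.30 rad is fully on; it needs 2 to 3 N at the raised point and stays where it is left.
- round_key_top (a point): Centre of the top of the round key, 30 mm across, 14 mm above the glass when up.
- round_key (a joint): Travel of the round key: 0 up, 0.006 m fully down. It takes about 3 N and stays where it is pushed.
- square_key_top (a point): Centre of the top of the square key, 28 x 28 mm, 14 mm above the glass when up. To be left up.
- square_key (a joint): Travel of the square key: 0 up, 0.006 m down. It takes about 3 N and stays where it is pushed.
- bar_key_top (a point): Centre of the top of the long bar key, 20 mm (hob x) by 60 mm (hob y), 14 mm above the glass when up.
- bar_key (a joint): Travel of the bar key: 0 up, 0.006 m fully down. Sprung: 1.5 N to start it, 4.5 N fully down; it returns when let go.
- pan: Steel saucepan on the hob, 160 mm across, 85 mm high, black handle to its +y reaching 223 mm from its centre at about 80 mm height. Origin: centre of its underside.
- shaker: Small steel salt shaker standing on the right side of the hob, 38 mm across, 68 mm high. Origin: centre of its underside.
- mug_a: Dark stoneware mug with pale rim and foot, 90 mm across, 87 mm high, handle to its +y, reaching 73 mm from its centre; on the counter before the hob, left. Origin: centre of its underside.
- mug_b: The same kind of mug, on the counter before the hob, right. Origin: centre of its underside.
- mug_c: The same kind of mug, on the counter left of the hob. Origin: centre of its underside.
- jar: Jar with a wooden cap, 80 mm across, 110 mm high, on the counter right of the hob. Origin: centre of its underside.
- spoon: Spoon, 160 mm long, lying on the counter off the front left corner of the hob. Origin: its underside near the middle; x along it.

How it is judged:
By the outcome, as a careful person would: the job done as asked, in the order asked, and still so for the second after the job is handed in, with the robot touching nothing.
It also fails if it takes over 42 s, if anything falls off the work surface, if the arm or the gripper's body presses on something with over 40 N, if the wrist force passes 120 N, or if a joint passes its speed limit or range.

### The arm

A 6-joint arm with a two-finger parallel gripper is mounted at the origin on the work surface. World frame = base frame: x ahead of the robot, y to its left, z up, the work surface at z = 0. Lengths are in m, angles in degrees, forces in N, time in s.
With the tool pointing down it reaches from about 0.35 to 0.85 m from the base axis. Payload 8.1 kg.
Tool frame: the origin (TCP) lies at the centre of the arm's flange, where the gripper is bolted on; the fingertips stand 173 mm ahead of it and the grasp point (between the pads) lies 155 mm ahead of it; z points along the fingers, y is the line along which they close (so a half turn about z gives the same grasp; the last joint's range is limited). The gripper opens to 85 mm and grips with 20 to 120 N. Pads are 22 mm wide; open, the fingers measure 114 mm over their backs; the gripper's body (76 mm by 85 mm) begins 54 mm behind the grasp point. The pads swing forward as they close: fully open they stand 13 mm farther back than shut.
Start: joints at [-72.674, 7.471, 85.268, -0, 87.261, -4.893], TCP at [0.227, -0.555, 0.405] pointing down, gripper open.
Joint ranges: [-169.43, 169.43], [-51.17, 129.36], [1.28, 143.12], [-76.62, 256.62], [0, 156.53], [-152.29, 152.29]. Speed limits (degrees/s): [136.94, 136.94, 159.86, 180, 180, 180].

### API

Orientations are given as [roll, pitch, yaw] about the fixed x, y, z axes, in that order (R = Rz(yaw) Ry(pitch) Rx(roll)).
In Python, from rig import robot, grab_frame, job, look_for, masks_of gives the robot as it stands.
- The arm moves only by the tool send_rows, never from a script. Its argument "commands" is one flat list of numbers, 6 for each row, row after row: the shift along the tool's x, y, z each as a share of 30 mm, from -1 to 1, then the turn, a rotation vector about the tool's x, y, z each as a share of 0.08 rad, from -1 to 1. A call has 1 to 12 rows; each row shifts and turns the commanded pose from where the row before left it, along the tool's axes as they then stand; what a row does not reach is not made up. A row lasts 1/12 s, in which the tool goes at most 41.7 mm and 7.16 degrees, less where a joint would pass 70% of its speed; a pose out of reach is approached as far as the arm can. A call with a number of a shift or a turn outside -1 to 1 is refused whole. A call with a gripper value outside its range is refused whole. "fingers" is the opening, from 0 (shut) to 1 (fully open), set as the call begins (left out, the last holds). The fingers move at their own pace and stop on an object; "squeeze" is the grip in N (left out, the last holds). Time passes only in rows, so rows that do not move let the fingers close. It gives the time, the measured TCP pose, the force, the opening and the grip force at its end, in the units of the state.
- robot.state(): the state, without advancing time (a new reading comes with each control period).
- grab_frame(name): name is "scene" or "top" or "wrist"; returns a dict with "img" (400x640x3 uint8, blue, green, red), "z_map" (400x640 float32, m along the optical axis (not along the pixel's ray), 0 where there is no reading), "camera_matrix" (3x3 intrinsics, pixels), "extrinsics" (4x4, takes a point from world to camera coordinates). Camera axes: x right, y down, z forward; pixel columns grow to the right and rows downward; lengths in m; the calibration is good to about 2 mm. The wrist camera is an equidistant fisheye: a pixel r from the principal point sees the ray r / f radians off the axis. A picture is of the moment at which its call begins.
- job.finish_job(): hands the job in; it is judged then, once.
Trained networks look in a picture, given as the dict that the camera call returned (one of the last four; its "shot" number tells which), for a name from the list of things; names that differ only in an ending like _2 or _b are one class to them, and where a whole thing is asked for, a point or a joint stands for the part that bears it (a point fixed in the world has none). Each returns a list of dicts, best first, with "score" (0 to 1); they miss things now and then, are a little off and sometimes report something else, mostly with a low value. They report only what shows in the picture. A call takes as long as a camera call.
- look_for(picture, label): "extent" ([left, top, right, bottom] in pixels, round what is visible of it).
- masks_of(picture, label): "mask" (400x640 bool, what is visible of it) and "extent" ([left, top, right, bottom] in pixels, round what is visible of it).
The state is a dict: "t": time; "joints": joint angles; "qd": joint speeds; "effort": joint torques, N m; "tcp_pos": TCP position; "ee_rot": TCP orientation; "ft_force": force on the tool from outside, world axes, zero at the start; "torque": the same for the moment, N m; "opening": finger opening in m; "grasp_force": force on a finger pad.
Only numpy, scipy, OpenCV 4.12 (cv2) and the standard library are available. Lean on these libraries where they do the work, as an engineer would, in place of code of your own. Each camera call takes 0.05 s, during which the arm holds its last target. There are 200 camera calls.

## Working session

There is one attempt and no reset: what is moved stays moved. The work goes in short steps, Python scripts to look and compute and a tool call to move; the robot and the scene stay as the last step left them, time stands still between calls to the robot, and variables do not carry over. Pictures are saved under pics/ and viewed, at most 10 in all, crops included, and the job is handed in when it is done.

Besides the shell and the picture viewer there is one more tool, called after "Request:" by a JSON object that holds its "method" and its "body", one argument or row to a line. send_rows: Moves the arm, as the interface text tells. Its arguments: {"type":"object","properties":{"commands":{"type":"array"},"fingers":{"type":"number"},"squeeze":{"type":"number"}},"required":["commands"]}

```bash
mkdir -p pics; ls; cat > h.py <<'E'
import numpy as np, cv2
from rig import robot, grab_frame, job, look_for, masks_of
def world(f,u,v,z=None):
    K=f["camera_matrix"];E=f["extrinsics"]
    if z is None: z=f["z_map"][int(round(v)),int(round(u))]
    c=np.array([(u-K[0,2])/K[0,0]*z,(v-K[1,2])/K[1,1]*z,z,1.])
    return (np.linalg.inv(E)@c)[:3]
def mask_world(f,m):
    v,u=np.nonzero(m&(f["z_map"]>0)); z=f["z_map"][v,u];K=f["camera_matrix"]
    c=np.stack([(u-K[0,2])/K[0,0]*z,(v-K[1,2])/K[1,1]*z,z,np.ones_like(z)])
    return (np.linalg.inv(f["extrinsics"])@c)[:3].T
E
python3 - <<'E'
from h import *
ims=[]
for n in ("top","scene"):
    f=grab_frame(n); cv2.imwrite(f"pics/{n}0.png",f["img"])
    np.set_printoptions(precision=4,suppress=True)
    print(n,np.linalg.inv(f["extrinsics"])[:3,3],f["camera_matrix"][0,0])
    for l in ["hob","rocker_raised","round_key_top","square_key_top","bar_key_top","pan","shaker","mug_a","jar","spoon"]:
        for r in masks_of(f,l)[:3]:
            P=mask_world(f,r["mask"])
            print(l,round(r["score"],2),r["extent"],len(P), np.median(P,0) if len(P) else "", P.min(0) if len(P) else "",P.max(0) if len(P) else "")
print(robot.state())
E
```

```text
pics
top [0.4264 0.0506 1.1576] 513.0680846898651
hob 0.88 [268.9, 74.6, 432.5, 236.0] 16182 [0.6553 0.0035 0.0537] [ 0.5162 -0.1876 -0.0079] [0.8973 0.1868 0.1425]
hob 0.25 [400.3, 205.0, 415.9, 219.5] 176 [ 0.572  -0.1264  0.0671] [ 0.5572 -0.1435  0.0525] [ 0.5883 -0.1126  0.0723]
rocker_raised 0.85 [294.0, 198.7, 305.3, 228.2] 280 [0.5566 0.1115 0.0652] [0.532  0.0975 0.0593] [0.5815 0.1246 0.0752]
round_key_top 0.61 [399.0, 202.7, 412.8, 215.8] 150 [ 0.5725 -0.1271  0.0677] [ 0.5583 -0.1417  0.0618] [ 0.5874 -0.1134  0.0723]
square_key_top 0.62 [363.8, 204.8, 380.3, 215.2] 157 [ 0.5661 -0.0474  0.0677] [ 0.5534 -0.0636  0.0553] [ 0.5802 -0.0343  0.0727]
bar_key_top 0.84 [320.0, 205.6, 349.9, 220.5] 283 [0.5622 0.032  0.0674] [0.5503 0.0017 0.053 ] [0.5752 0.0642 0.0739]
pan 0.59 [247.3, 85.0, 395.9, 166.1] 5649 [0.7501 0.0043 0.0621] [ 0.6646 -0.0921 -0.0072] [0.8593 0.243  0.1471]
pan 0.59 [406.0, 143.1, 427.0, 167.3] 344 [ 0.6858 -0.1367  0.1151] [ 0.6729 -0.1661  0.0503] [ 0.7201 -0.1217  0.1231]
pan 0.54 [397.9, 204.7, 417.3, 217.4] 142 [ 0.5719 -0.1264  0.0677] [ 0.5583 -0.
[... 2147 characters left out ...]
 241.0, 236.0, 294.9] 1713 [ 0.6559 -0.2552  0.0871] [ 0.5964 -0.2903  0.0044] [ 0.6704 -0.2157  0.1149]
spoon 0.88 [343.2, 158.1, 377.4, 187.0] 318 [0.5044 0.2452 0.0131] [ 0.3969  0.2279 -0.0017] [0.5646 0.2773 0.0445]
{'t': 1.1, 'joints': array([-72.674 ,   7.4709,  85.2685,  -0.0029,  87.2599,  -4.8945]), 'qd': array([-0.0161,  0.0599, -0.0408, -0.0652,  0.0495, -0.1316]), 'effort': array([ -0.0006, -56.9329, -50.0873,  -0.0002,   0.0011,   0.0001]), 'tcp_pos': array([ 0.2269, -0.5554,  0.4047]), 'ee_rot': array([179.9996,   0.0029,  22.2206]), 'ft_force': array([-0.2373, -0.0212, -0.1984]), 'torque': array([ 0.0554,  0.004 , -0.0603]), 'grasp_force': 0.0, 'opening': 0.08520475724823576}
```

```bash
python3 - <<'E'
import cv2
a=cv2.imread("pics/top0.png")[60:320,190:500]; b=cv2.imread("pics/scene0.png")[140:310,180:440]
cv2.imwrite("pics/t1.png",cv2.resize(a,None,fx=2.3,fy=2.3,interpolation=3)); cv2.imwrite("pics/s1.png",cv2.resize(b,None,fx=3,fy=3,interpolation=3))
E
```

```text
(no output)
```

View pics/t1.png

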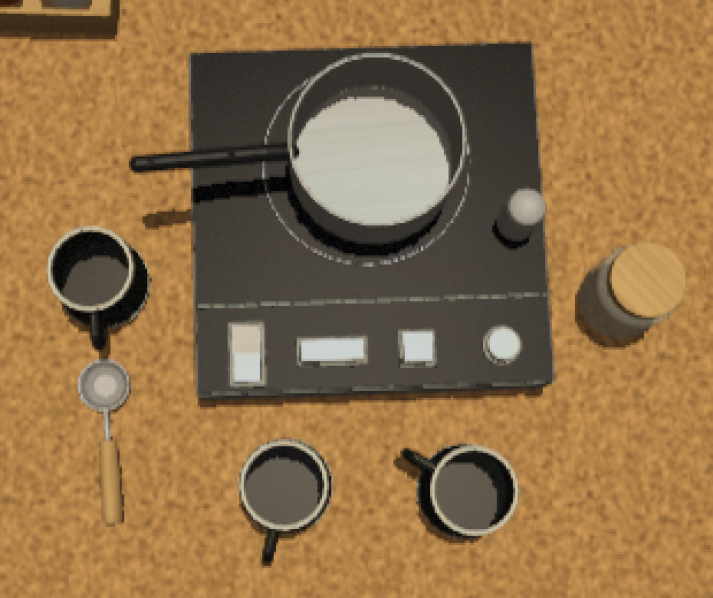

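View pics/s1.png

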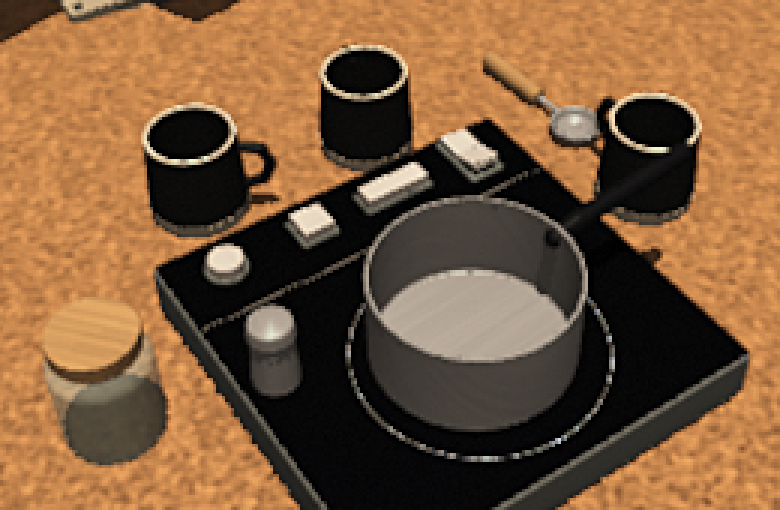

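Both views agree: from left to right the row is rocker, bar, square, round. The space above it is free. Next I fit the hob pose and the glass tilt.

```bash
cat > fit.py <<'E'
from h import *
np.set_printoptions(precision=4,suppress=True)
Y={"rocker_raised":.12,"bar_key_top":.04,"square_key_top":-.04,"round_key_top":-.12}
for n in ("top","scene"):
    f=grab_frame(n); A=[];B=[]
    for l,y in Y.items():
        r=[q for q in masks_of(f,l) if q["mask"].sum()<400]
        if not r: print(n,"no",l); continue
        P=mask_world(f,r[0]["mask"]); P=P[P[:,2]>.062]
        (c,s,a)=cv2.minAreaRect(P[:,:2].astype(np.float32))
        print(n,l,np.array(c),np.array(s),a,"z90",np.percentile(P[:,2],[50,90]))
        A.append([-.132,y]);B.append(c)
    A=np.array(A);B=np.array(B);a0=A.mean(0);b0=B.mean(0)
    U,S,Vt=np.linalg.svd((A-a0).T@(B-b0)); R=(U@Vt).T
    t=b0-R@a0; print("yaw",np.degrees(np.arctan2(R[1,0],R[0,0])),"origin",t,"res mm\n",((A@R.T+t)-B)*1e3)
    for nm,p in dict(rr=[-.115,.12],bar=[-.132,.04],sq=[-.132,-.04],rnd=[-.132,-.12]).items(): print(nm,R@p+t)
    h=masks_of(f,"hob")[0]["mask"]; P=mask_world(f,h); P=P[abs(P[:,2]-.055)<.006]
    q=np.linalg.lstsq(np.c_[P[:,:2],np.ones(len(P))],P[:,2],rcond=None)[0]; print("plane",q,"z at row",q@[.565,0,1])
    if n=="top":
        (c,s,a)=cv2.minAreaRect(P[:,:2].astype(np.float32)); print("hob rect",c,s,a)
E
python3 fit.py
```

```text
top rocker_raised [0.5578 0.1111] [0.0473 0.0216] 1.9207518100738525 z90 [0.066  0.0693]
top bar_key_top [ 0.5671 -0.048 ] [0.0269 0.028 ] 2.290095090866089 z90 [0.0678 0.0706]
top square_key_top [ 0.5671 -0.048 ] [0.0269 0.028 ] 2.290095090866089 z90 [0.0679 0.0706]
top round_key_top [ 0.5721 -0.1273] [0.0272 0.0288] 46.491798400878906 z90 [0.0676 0.0704]
yaw 3.4378906737123596 origin [ 0.6978 -0.0201] res mm
 [[  1.0321 -19.3945]
 [ -3.4661  59.9114]
 [  1.3312 -19.9446]
 [  1.1028 -20.5723]]
rr [0.5758 0.0927]
bar [0.5636 0.0119]
sq [ 0.5684 -0.068 ]
rnd [ 0.5732 -0.1478]
plane [ 0.0006 -0.0002  0.0535] z at row 0.053771090286353546
hob rect (0.6959120035171509, 0.000908777117729187) (0.3391801118850708, 0.33875831961631775) 3.73874568939209
scene rocker_raised [0.558  0.1125] [0.0521 0.029 ] 3.2495648860931396 z90 [0.0674 0.0716]
scene bar_key_top [0.5628 0.0322] [0.0221 0.0617] 5.063523292541504 z90 [0.0696 0.0715]
scene no square_key_top
scene round_key_top [ 0.5682 -0.0484] [0.0286 0.0272] 5.787289142608643 z90 [0.0696 0.0719]
yaw 3.6375481137201238 origin [0.6956 0.0272] res mm
 [[ -1.7608  26.0243]
 [ -1.5273  26.5334]
 [  3.2881 -52.5577]]
rr [0.5732 0.1396]
bar [0.5613 0.0587]
sq [ 0.5664 -0.0211]
rnd [ 0.5714 -0.1009]
plane [-0.0027  0.0009  0.0577] z at row 0.056215179119499595
```

Request:
{"method": "send_rows", "body": {
  "commands": [0,0,0,0,0,0.8,0,0,0,0,0,0.8,0,0,0,0,0,0.8,0,0,0,0,0,0.8,0,0,0,0,0,0.8],
  "fingers": 0
}}

```text
t: 2.12
tcp_pos: [0.2269, -0.5555, 0.4047]
ee_rot: [180.0, -0.0, 3.7]
ft_force: [-0.0, 0.3, 0.9]
opening: 0.0256
grasp_force: 0.0
```

Request:
{"method": "send_rows", "body": {
  "commands": [0.54,-0.9,0,0,0,0,0.54,-0.9,0,0,0,0,0.54,-0.9,0,0,0,0,0.54,-0.9,0,0,0,0,0.54,-0.9,0,0,0,0,0.54,-0.9,0,0,0,0,0.54,-0.9,0,0,0,0,0.54,-0.9,0,0,0,0,0.54,-0.9,0,0,0,0,0.54,-0.9,0,0,0,0,0.54,-0.9,0,0,0,0,0.54,-0.9,0,0,0,0],
  "fingers": 0
}}

```text
t: 3.12
tcp_pos: [0.3993, -0.2176, 0.4049]
ee_rot: [180.0, -0.0, 3.9]
ft_force: [0.3, -1.0, 0.9]
opening: -0.0002
grasp_force: 0.0
```

Request:
{"method": "send_rows", "body": {
  "commands": [0.54,-0.9,0,0,0,0,0.54,-0.9,0,0,0,0,0.54,-0.9,0,0,0,0,0.54,-0.9,0,0,0,0,0.54,-0.9,0,0,0,0,0.54,-0.9,0,0,0,0,0.54,-0.9,0,0,0,0,0.54,-0.9,0,0,0,0,0.54,-0.9,0,0,0,0,0.54,-0.9,0,0,0,0,0.54,-0.9,0,0,0,0,0.54,-0.9,0,0,0,0]
}}

```text
t: 4.12
tcp_pos: [0.5714, 0.119, 0.4047]
ee_rot: [180.0, -0.0, 3.9]
ft_force: [0.3, -1.5, -0.8]
opening: 0.0001
grasp_force: 0.0
```

Request:
{"method": "send_rows", "body": {
  "commands": [0,0,0.9,0,0,0,0,0,0.9,0,0,0,0,0,0.9,0,0,0,0,0,0.6,0,0,0,0,0,0,0,0,0,0,0,0,0,0,0]
}}

```text
t: 4.62
tcp_pos: [0.5704, 0.1174, 0.3048]
ee_rot: [180.0, 0.2, 3.9]
ft_force: [-0.1, 0.6, -0.2]
opening: -0.0003
grasp_force: 0.0
```

```bash
python3 - <<'E'
from h import *
f=grab_frame("wrist"); s=robot.state(); print(s["t"],s["tcp_pos"],s["ee_rot"],s["ft_force"],s["opening"])
cv2.imwrite("pics/w1.png",f["img"]);g=grab_frame("scene")
cv2.imwrite("pics/w1s.png",np.vstack([f["img"][::1],]))
cv2.imwrite("pics/s2.png",cv2.resize(g["img"][100:260,200:420],None,fx=3.5,fy=3.5,interpolation=3))
E
```

```text
4.6667 [0.57116532 0.11740904 0.30657469] [-1.79997675e+02 -2.77213716e-02  3.87939033e+00] [0.23018217 0.05813737 0.67159641] -0.0004267279126037199
```

View pics/w1.png

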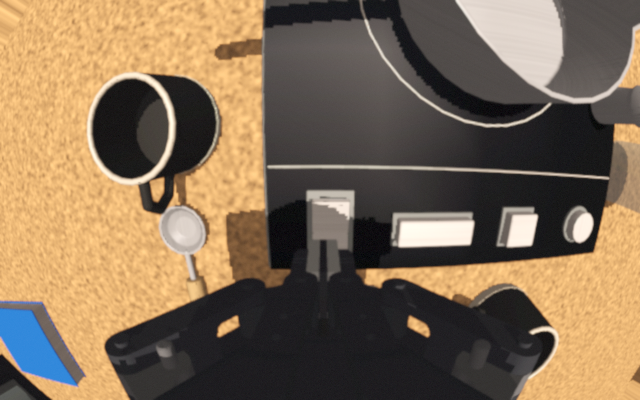

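View pics/s2.png

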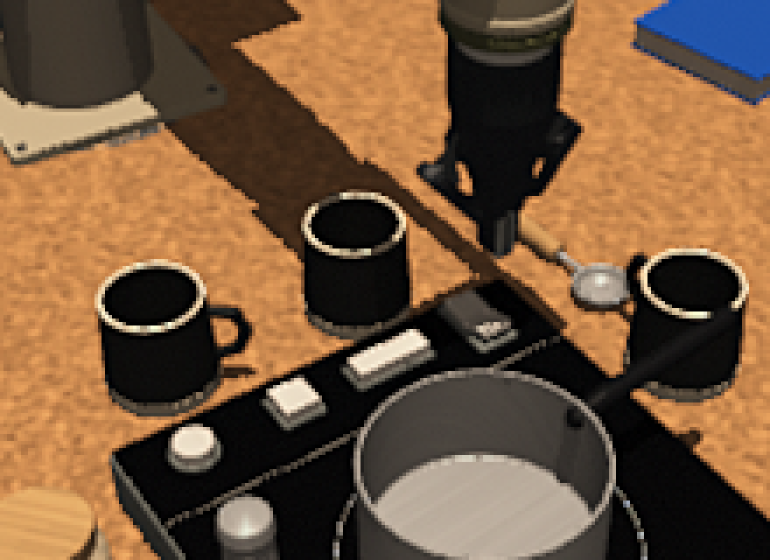

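Request:
{"method": "send_rows", "body": {
  "commands": [0.13,0.17,0.5,0,0,0,0,0,0.7,0,0,0,0,0,0.6,0,0,0,0,0,0.1,0,0,0,0,0,0.1,0,0,0,0,0,0.1,0,0,0,0,0,0,0,0,0]
}}

```text
t: 5.3
tcp_pos: [0.576, 0.1127, 0.2444]
ee_rot: [-180.0, -0.2, 3.9]
ft_force: [-0.0, -0.0, 0.7]
opening: -0.0001
grasp_force: 0.1
```

Request:
{"method": "send_rows", "body": {
  "commands": [0,0,0.08,0,0,0,0,0,0.05,0,0,0,0,0,0,0,0,0]
}}

```text
t: 5.55
tcp_pos: [0.5757, 0.1126, 0.2396]
ee_rot: [-180.0, -0.1, 3.9]
ft_force: [1.2, 0.6, 1.0]
opening: 0.0
grasp_force: 0.8
```

Request:
{"method": "send_rows", "body": {
  "commands": [0,0,0.06,0,0,0,0,0,0,0,0,0]
}}

```text
t: 5.72
tcp_pos: [0.5757, 0.1127, 0.2384]
ee_rot: [-180.0, -0.1, 3.9]
ft_force: [0.2, 0.9, 9.6]
opening: 0.0003
grasp_force: 4.1
```

Request:
{"method": "send_rows", "body": {
  "commands": [0,0,0.05,0,0,0,0,0,0,0,0,0]
}}

```text
t: 5.88
tcp_pos: [0.5758, 0.1127, 0.2383]
ee_rot: [-180.0, -0.1, 3.9]
ft_force: [-7.1, -1.5, 20.3]
opening: -0.0002
grasp_force: 10.0
```

Request:
{"method": "send_rows", "body": {
  "commands": [0,0,-0.4,0,0,0,0,0,-0.9,0,0,0,-0.06,0.8,-0.8,0,0,0,-0.06,0.8,0,0,0,0,-0.06,0.8,0,0,0,0,-0.06,0.8,0,0,0,0,-0.06,0.8,0,0,0,0,-0.06,0.8,0,0,0,0,-0.06,0.8,0,0,0,0,-0.06,0.8,0,0,0,0,-0.09,0.8,0,0,0,0,-0.09,0.8,0,0,0,0]
}}

```text
t: 6.88
tcp_pos: [0.5713, -0.1293, 0.2984]
ee_rot: [-180.0, 0.0, 3.9]
ft_force: [0.6, 0.8, -0.8]
opening: 0.0005
grasp_force: 0.0
```

```bash
python3 - <<'E'
from h import *
np.set_printoptions(precision=4,suppress=True)
g=grab_frame("scene"); w=grab_frame("wrist");s=robot.state(); print(s["t"],s["tcp_pos"],s["ee_rot"],s["ft_force"])
cv2.imwrite("pics/c3.png",np.vstack([cv2.resize(g["img"][130:240,215:365],(600,440),interpolation=3)]))
for f in (grab_frame("top"),):
    # rocker height profile along hob x
    for u in (.022,.017,.01,-.01,-.017,-.022):
        p=np.array([.558+u*.998,.1115+u*.065,.067,1]);c=f["extrinsics"]@p;q=f["camera_matrix"]@c[:3];q=q[:2]/q[2]
        print(u,world(f,*q))
E
```

```text
6.9833 [ 0.5711 -0.1312  0.2984] [179.9491   0.0463   3.7084] [ 0.0788 -0.077   0.1639]
0.022 [0.5803 0.1131 0.0643]
0.017 [0.575  0.1126 0.0668]
0.01 [0.5685 0.1124 0.063 ]
-0.01 [0.5481 0.1109 0.0659]
-0.017 [0.541  0.1104 0.0674]
-0.022 [0.5357 0.1099 0.0706]
```

View pics/c3.png

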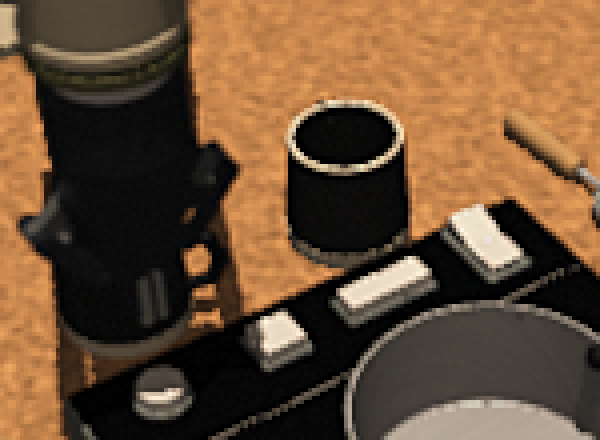

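The rocker is over: the far half is level and the near half is raised. The tip is now above the round key, so I press that next.

Request:
{"method": "send_rows", "body": {
  "commands": [0.03,-0.12,0.6,0,0,0,0,0,0.7,0,0,0,0,0,0.45,0,0,0,0,0,0.1,0,0,0,0,0,0.1,0,0,0,0,0,0.06,0,0,0,0,0,0,0,0,0]
}}

```text
t: 7.62
tcp_pos: [0.5726, -0.1244, 0.2388]
ee_rot: [180.0, -0.0, 3.9]
ft_force: [-0.6, -0.3, 0.5]
opening: -0.0005
grasp_force: 0.0
```

Request:
{"method": "send_rows", "body": {
  "commands": [0,0,0.05,0,0,0,0,0,0,0,0,0]
}}

```text
t: 7.78
tcp_pos: [0.5728, -0.1246, 0.2376]
ee_rot: [180.0, -0.1, 3.9]
ft_force: [0.4, 0.5, 1.3]
opening: -0.0003
grasp_force: 0.5
```

Request:
{"method": "send_rows", "body": {
  "commands": [0,0,0.06,0,0,0,0,0,0,0,0,0]
}}

```text
t: 7.95
tcp_pos: [0.5729, -0.1247, 0.2363]
ee_rot: [180.0, -0.1, 3.9]
ft_force: [-1.7, 1.5, 7.6]
opening: 0.0001
grasp_force: 3.3
```

Request:
{"method": "send_rows", "body": {
  "commands": [0,0,0.06,0,0,0,0,0,0,0,0,0]
}}

```text
t: 8.12
tcp_pos: [0.573, -0.1247, 0.236]
ee_rot: [180.0, -0.1, 3.9]
ft_force: [-7.8, 2.7, 20.4]
opening: 0.0003
grasp_force: 9.9
```

Request:
{"method": "send_rows", "body": {
  "commands": [0,0,-0.4,0,0,0,0,0,-0.9,0,0,0,0,-0.74,-0.5,0,0,0,0,-0.75,0,0,0,0,0,-0.75,0,0,0,0,0,-0.75,0,0,0,0,0,-0.75,0,0,0,0,0,-0.75,0,0,0,0,0,-0.75,0,0,0,0,0,0,0,0,0,0,0,0,0,0,0,0]
}}

```text
t: 9.03
tcp_pos: [0.5616, 0.0331, 0.2873]
ee_rot: [180.0, -0.0, 4.0]
ft_force: [0.1, -0.6, -0.1]
opening: 0.0001
grasp_force: 0.0
```

```bash
python3 - <<'E'
from h import *
np.set_printoptions(precision=4,suppress=True)
s=robot.state(); print(s["t"],s["tcp_pos"],s["ee_rot"],s["ft_force"])
for n in ("top","scene"):
    f=grab_frame(n)
    for k,(x,y) in dict(rnd=(.5723,-.1275),sq=(.5675,-.048),sqn=(.571,-.048),rr=(.575,.1126)).items():
        c=f["extrinsics"]@np.array([x,y,.066,1]);q=f["camera_matrix"]@c[:3];q=q[:2]/q[2]
        u,v=np.round(q).astype(int); z=np.median(f["z_map"][v-1:v+2,u-2:u+3]); print(n,k,u,v,world(f,u,v,z))
cv2.imwrite("pics/c4.png",cv2.resize(f["img"][130:240,215:365],(600,440),interpolation=3))
E
```

```text
9.0333 [0.5616 0.0331 0.2873] [179.9839  -0.0187   4.0065] [ 0.1385 -0.6222 -0.1166]
top rnd 408 210 [ 0.5722 -0.1276  0.0612]
top sq 371 211 [ 0.5141 -0.0105  0.4771]
top sqn 371 209 [ 0.5155 -0.0096  0.4867]
top rr 297 205 [0.5103 0.0851 0.5421]
scene rnd 255 226 [ 0.5696 -0.1265  0.064 ]
scene sq 284 213 [ 0.571  -0.0487  0.0702]
scene sqn 284 214 [ 0.574  -0.0503  0.07  ]
scene rr 340 193 [0.575  0.1124 0.0659]
```

View pics/c4.png

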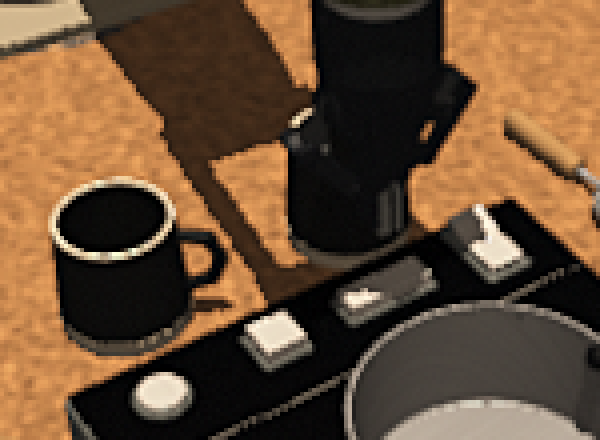

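The round key is down, the square key is still up, and the tip is over the bar. Next I press the bar.

Request:
{"method": "send_rows", "body": {
  "commands": [0.03,0.03,0.7,0,0,0,0,0,0.7,0,0,0,0,0,0.15,0,0,0,0,0,0.08,0,0,0,0,0,0.08,0,0,0,0,0,0.06,0,0,0,0,0,0,0,0,0]
}}

```text
t: 9.72
tcp_pos: [0.5628, 0.0308, 0.2364]
ee_rot: [180.0, 0.0, 3.9]
ft_force: [-7.8, -1.9, 11.5]
opening: -0.0003
grasp_force: 5.6
```

Request:
{"method": "send_rows", "body": {
  "commands": [0,0,0.05,0,0,0,0,0,0,0,0,0]
}}

```text
t: 9.88
tcp_pos: [0.5629, 0.0308, 0.2361]
ee_rot: [179.9, 0.0, 3.9]
ft_force: [-15.3, -3.0, 24.2]
opening: 0.0001
grasp_force: 11.7
```

Request:
{"method": "send_rows", "body": {
  "commands": [0,0,0,0,0,0,0,0,0,0,0,0,0,0,0,0,0,0,0,0,0,0,0,0,0,0,0,0,0,0,0,0,0,0,0,0,0,0,0,0,0,0,0,0,0,0,0,0,0,0,0,0,0,0,0,0,0,0,0,0,0,0,0,0,0,0,0,0,0,0,0,0]
}}

```text
t: 10.88
tcp_pos: [0.5628, 0.0308, 0.2361]
ee_rot: [179.9, -0.0, 3.9]
ft_force: [-15.6, -2.7, 23.9]
opening: -0.0001
grasp_force: 12.0
```

Request:
{"method": "send_rows", "body": {
  "commands": [0,0,0,0,0,0,0,0,0,0,0,0,0,0,0,0,0,0,0,0,0,0,0,0,0,0,0,0,0,0,0,0,0,0,0,0,0,0,0,0,0,0,0,0,0,0,0,0,0,0,0,0,0,0,0,0,0,0,0,0,0,0,0,0,0,0]
}}

```text
t: 11.8
tcp_pos: [0.5629, 0.0308, 0.2361]
ee_rot: [179.9, -0.0, 3.9]
ft_force: [-15.7, -2.9, 23.3]
opening: 0.0003
grasp_force: 12.0
```

Request:
{"method": "send_rows", "body": {
  "commands": [0,0,-0.3,0,0,0,0,0,-0.8,0,0,0,0,0,-0.9,0,0,0,0,0,-0.9,0,0,0,0,0,-0.9,0,0,0,0,0,-0.9,0,0,0,0,0,0,0,0,0,0,0,0,0,0,0]
}}

```text
t: 12.47
tcp_pos: [0.5635, 0.0312, 0.3773]
ee_rot: [180.0, -0.4, 3.9]
ft_force: [-0.1, 0.7, -0.7]
opening: 0.0
grasp_force: 0.0
```

```bash
python3 - <<'E'
from h import *
np.set_printoptions(precision=4,suppress=True)
s=robot.state(); print(s["t"],s["tcp_pos"],s["ft_force"])
f=grab_frame("scene")
for k,(x,y) in dict(rnd=(.5723,-.1275),sq=(.5675,-.048),bar=(.5625,.032),rr=(.575,.1126)).items():
    c=f["extrinsics"]@np.array([x,y,.066,1]);q=f["camera_matrix"]@c[:3];q=q[:2]/q[2]
    u,v=np.round(q).astype(int); z=np.median(f["z_map"][v-1:v+2,u-2:u+3]); print(k,world(f,u,v,z))
for l in("pan","shaker","mug_a","jar"):
    for r in masks_of(f,l)[:3]: print(l,round(r["score"],2),r["extent"])
cv2.imwrite("pics/c5.png",cv2.resize(f["img"][110:310,180:440],(780,600),interpolation=3))
E
```

```text
12.4667 [0.5635 0.0312 0.3773] [-0.1453  0.7414 -0.7165]
rnd [ 0.5703 -0.1267  0.0649]
sq [ 0.5705 -0.0485  0.0696]
bar [0.5674 0.0298 0.0705]
rr [0.5759 0.1117 0.067 ]
pan 0.89 [303.3, 188.6, 413.2, 283.0]
shaker 0.88 [263.1, 243.3, 280.1, 272.8]
shaker 0.47 [233.0, 181.4, 433.1, 345.9]
mug_a 0.63 [286.0, 154.7, 320.7, 194.4]
mug_a 0.63 [376.7, 169.8, 412.7, 215.3]
mug_a 0.54 [262.2, 240.6, 282.4, 272.7]
jar 0.59 [191.9, 239.7, 237.9, 291.7]
```

View pics/c5.png

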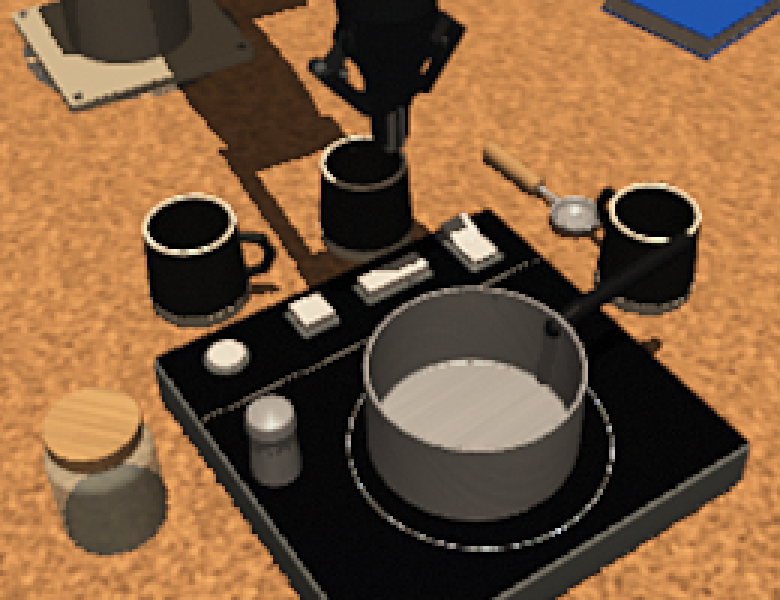

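The picture shows the rocker on at (470,240), the round key down at (226,356), the square key up, and the bar back up. Nothing else has moved.

```bash
python3 -c "
from rig import job
print(job.finish_job())"
```

```text
the job is handed in; nothing more can be done
None
```

The hob is started and the job handed in: the rocker was pressed fully over, the round key pressed in and staying down, then the bar held down for about 2.1 s and sprung back; the square key is still up, and the final image shows nothing else moved.

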